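Open the tool chest behind the moulds and put the dosing cup away

TASK

Put the steel dosing cup away in the blue tool chest. First slide the blue-grey candle mould in front of the chest's pull tab sideways along the table, to either side, until it is clear of the tab; then lift the lid by its tab and swing it back until it rests open on its stop; then set the cup down, not dropped, upright on the floor of the chest's wide bay, and let go. Keep the blue-grey mould standing and on the table, and leave everything else where it is.

Things in the scene. Friction and masses are not known exactly. Their poses are not given: they have to be found in the camera images.
- chest: Blue tool chest with a hinged lid, fixed to the table. Outside 140 mm along its x, 200 mm along its y, 80 mm high without the lid; walls 4 mm. Origin: centre of its underside, on the table. Its +x points from its front (pull tab) to its back (hinge), +y along the hinge to the left seen from the front, z up.
- chest_hinge (a point): Middle of the lid's hinge line, fixed on the chest: 74 mm behind its centre (+x), 80 mm above the table. The hinge line runs along the chest's y.
- chest_bay (a point): Middle of the wide bay's floor, 10 mm above the table, 32 mm to the -y side of the chest's centre. The bay runs over the chest's x = -66 to +66 mm and y = -96 to +32 mm; its +y side is a 4 mm divider whose top is 53 mm above the table. The narrow bay beyond the divider holds spare pins.
- chest_lid (a joint): Lid angle about the hinge, rad: 0 shut (level), 1.57 upright, 1.85 leaning back on its stop. Plate 206 mm wide, 6 mm thick, underside 81 mm above the table when shut, reaching 146 mm from the hinge; 0.26 to 0.49 kg. No latch; it falls shut when let go short of upright and falls back to the stop once past upright.
- lid_tab (a point): Steel pull tab at the middle of the lid's front edge, 60 mm wide, 7 mm thick: the point is in the tab's underside, 165 mm from the hinge line; the tab ends 175 mm from the hinge, 31 mm in front of the chest's front wall. Shut, its underside is 80 mm above the table with free space below, so that fingertips tilted forward can hook under it.
- blue_mould_mid (a point): round silicone candle mould, 68 mm across, 86 mm high, blue-grey with a little spilt wax, about 0.24 kg (0.17 to 0.31), standing upright; the point is at its centre, half-way up. It stands in front of the chest's tab, in the way of it. Not to be lifted off the table or tipped.
- cup_mid (a point): Open steel dosing cup, 71 mm high, 64 mm across its rim and 54 mm across its foot, 0.12 kg, standing upright; the point is at its centre, half-way up (35.5 mm above its underside). It stands on the right half of the table, in one of three places with the cream-yellow and the low pink mould in the others. Grasp it across the outside.
- left_mould_mid (a point): round silicone candle mould, 68 mm across, 87 mm high, cream with wax runs, standing upright; the point is at its centre, half-way up. Leave it alone. It stands in front of the chest, to the left.
- right_mould_mid (a point): round silicone candle mould, 68 mm across, 88 mm high, pink, standing upright; the point is at its centre, half-way up. Leave it alone. It stands in front of the chest, to the right.
- mould_a_mid (a point): round silicone candle mould, 68 mm across, 86 mm high, cream-yellow, standing upright; the point is at its centre, half-way up. Leave it alone.
- mould_b_mid (a point): round silicone candle mould, 68 mm across, 79 mm high, pink, standing upright; the point is at its centre, half-way up. Leave it alone.
- wick_tin: Grey tinplate box 124x77x48 mm, shut, to the right of the chest. Origin: centre of its underside. Leave it alone.
- pliers: Red-handled pliers, 172x54x12 mm, lying flat at the front right. Origin: centre of the underside. Leave them alone.
There are look-alikes about, which are no part of the job. Leave any turquoise look-alike of the part that bears blue_mould_mid alone.

How it is judged:
On the way, in this order (a step that is already met when the one before it is completed fails the run):
1. the blue-grey mould stands clear of the tab, to one side ((y of blue_mould_mid in the frame of chest above 0.065 m or y of blue_mould_mid in the frame of chest below -0.065 m) and value of joint chest_lid below 0.2 rad), for 0.2 s.
2. the lid rests open on its stop (value of joint chest_lid above 1.75 rad), for 0.3 s.
At the end, for the whole second after the job is handed in: Lid still and open on its stop (over 1.75 rad); cup upright (0.12 rad) and still on the floor of the wide bay (its centre 40 to 51 mm above the chest's underside); blue-grey mould upright and still on the table, its centre 65 mm or more to either side of the tab's middle (value of joint chest_lid above 1.75 rad and velocity of joint chest_lid below 0.1 rad/s and x of cup_mid in the frame of chest between -0.05 and 0.05 m and y of cup_mid in the frame of chest between -0.08 and 0.016 m and z of cup_mid in the frame of chest between 0.04 and 0.051 m and angle between each of cup_mid, blue_mould_mid's own z axis and vertical below 0.12 rad and linear speed of each of cup, blue_mould below 0.02 m/s and (y of blue_mould_mid in the frame of chest above 0.065 m or y of blue_mould_mid in the frame of chest below -0.065 m) and height (world z) of blue_mould_mid below 0.05 m); the robot touches nothing.
It fails at once if the blue-grey mould is lifted off the table (over 25 mm) or tipped over (over 0.5 rad) (height (world z) of blue_mould_mid above 0.068 m or angle between blue_mould_mid's own z axis and vertical above 0.5 rad).
It fails at once if another mould is moved over 25 mm or tipped over 0.3 rad (distance of any of left_mould_mid, right_mould_mid, mould_a_mid, mould_b_mid from where it was at the start of the episode above 0.025 m or angle between any of left_mould_mid, right_mould_mid, mould_a_mid, mould_b_mid's own z axis and vertical above 0.3 rad).
It fails at once if the tin or the pliers are moved over 25 mm (distance of any of wick_tin, pliers from where it was at the start of the episode above 0.025 m).
It fails at once if the cup is dropped: it falls free of the fingers at over 0.7 m/s (a fall of some 25 mm), or tips over 0.7 rad ((contact force between the fingers and cup below 0.02 N and linear speed of cup above 0.7 m/s) or angle between cup_mid's own z axis and vertical above 0.7 rad).
It also fails if it takes over 66 s, if anything falls off the work surface, if the arm or the gripper's body presses on something with over 40 N, if the wrist force passes 120 N, or if a joint passes its speed limit or range.

ROBOT

A 7-joint arm with a two-finger parallel gripper is mounted at the origin on a cart in front of the work surface, level with it; the furniture and walls round the work are solid. World frame = base frame: x ahead of the robot, y to its left, z up, the work surface at z = 0. Lengths are in m, angles in rad, forces in N, time in s.
With the tool pointing down it reaches from about 0.4 to 0.9 m from the base axis. Payload 5.6 kg.
Tool frame: the origin (TCP) lies on the mounting face of the last link; the fingertips stand 190 mm ahead of it and the grasp point (between the pads) lies 171 mm ahead of it; z points along the fingers, y is the direction in which the jaws open and shut (so a half turn about z gives the same grasp; the last joint's range is limited). The gripper opens to 92 mm and grips with 3 to 60 N. Pads are 20 mm wide; open, the fingers measure 128 mm over their backs; the gripper's body (75 mm by 189 mm) begins 69 mm behind the grasp point.
Start: joints at [1.193, 0.468, -0.012, 1.603, 0.006, 1.071, -0.056], TCP at [0.214, -0.614, 0.405] pointing down, gripper open.
Joint ranges: [-2.53, 2.53], [-0.31, 2.02], [-1.57, 1.55], [0.28, 2.44], [-1.29, 4.43], [0.15, 1.84], [-2.92, 2.92]. Speed limits (rad/s): [2.57, 2.57, 3.14, 3.14, 3.14, 3.14, 3.14].

INTERFACE

Orientations are given as a unit quaternion [x, y, z, w].
In Python, from bench import arm gives the robot as it stands. The module is installed in compiled form; this text tells all that it offers.
- The arm moves only by the tool move_arm, never from a script. Its argument "commands" is a list of rows, each a list of 7 numbers: the shift along the tool's x, y, z in m, then the turn, a rotation vector about the tool's x, y, z in degrees, then the finger opening in m, from 0 to 0.0919. In form: [[x, y, z, wx, wy, wz, fingers], ...]. A call has 1 to 5 rows; each row shifts and turns the commanded pose from where the row before left it, along the tool's axes as they then stand; what a row does not reach is not made up. A row lasts 1/12 s, in which the tool goes at most 41.7 mm and 7.16 degrees, less where a joint would pass 70% of its speed; a pose out of reach is approached as far as the arm can. A call is refused whole if a number of a shift passes 0.0417 or a number of a turn 7.16, either way. A call with a gripper value outside its range is refused whole. The fingers move at their own pace and stop on an object; "grip_force" is the grip in N (left out, the last holds). Time passes only in rows, so rows that do not move let the fingers close. It gives the time, the measured TCP pose, the force and the opening at its end, in the units of the state.
- arm.get_obs(): the state, without advancing time (a new reading comes with each control period).
- arm.camera(name): name is "scene" or "top"; returns a dict with "color" (384x512x3 uint8, red, green, blue), "depth" (384x512 float32, m along the optical axis (not along the pixel's ray), 0 where there is no reading), "camera_matrix" (3x3 intrinsics, pixels), "distortion" ([k1, k2, p1, p2, k3] as OpenCV has them; the pictures are not rectified), "R" (3x3) and "t" (3): a world point X has camera coordinates R X + t. Camera axes: x right, y down, z forward; pixel columns grow to the right and rows downward; lengths in m; the calibration is good to about 2 mm. A picture is of the moment at which its call begins.
- arm.job_done(): hands the job in, once; it reports no verdict.
The state is a dict: "time": time; "joints": joint angles; "joint_vel": joint speeds; "joint_torque": joint torques, N m; "ee_pos": TCP position; "ee_rot": TCP orientation; "contact_force": force on the tool from outside, world axes, zero at the start; "ft_torque": the same for the moment, N m; "grip_width": finger opening in m.
Only numpy, scipy, OpenCV 4.12 (cv2) and the standard library are available. Lean on these libraries where they do the work, as an engineer would, in place of code of your own. Each camera call takes 0.05 s, during which the arm holds its last target.

## Working session

There is one attempt and no reset: what is moved stays moved. The work goes in short steps, Python scripts to look and compute and a tool call to move; the robot and the scene stay as the last step left them, time stands still between calls to the robot, and variables do not carry over. Pictures are saved under pics/ and viewed, and the job is handed in when it is done.

Besides the shell and the picture viewer there is one more tool, called after "Emit:" as a command line: name --pt "numbers of a row" for each row, then --argument value for the rest. move_arm: Moves the arm, as the interface text tells. Its arguments: {"type":"object","properties":{"commands":{"type":"array"},"grip_force":{"type":"number"}},"required":["commands"]}

```bash
mkdir -p pics; ls; cat > h.py <<'E'
import numpy as np,cv2
from bench import arm
def snap(tag):
    out={}
    for n in("scene","top"):
        d=arm.camera(n); out[n]=d
        cv2.imwrite(f"pics/{tag}_{n}.png",cv2.resize(d["color"][:,:,::-1],(768,576),interpolation=cv2.INTER_CUBIC))
        np.savez(f"{tag}_{n}.npz",**d)
    return out
def load(tag,n): return dict(np.load(f"{tag}_{n}.npz"))
def ray(d,u,v):
    p=cv2.undistortPoints(np.array([[[u,v]]],float),d["camera_matrix"],d["distortion"])[0,0]
    R,t=d["R"],d["t"]
    return -R.T@t, R.T@np.array([p[0],p[1],1.])
def onplane(d,u,v,z):
    o,r=ray(d,u,v); return o+r*(z-o[2])/r[2]
def cloud(d):
    h,w=d["depth"].shape
    uv=np.stack(np.meshgrid(np.arange(w),np.arange(h)),-1).reshape(-1,1,2).astype(float)
    p=cv2.undistortPoints(uv,d["camera_matrix"],d["distortion"])[:,0]
    z=d["depth"].reshape(-1,1)
    c=np.hstack([p*z,z]); X=(c-d["t"])@d["R"]
    X[z[:,0]==0]=np.nan
    return X.reshape(h,w,3)
def proj(d,X):
    r,_=cv2.Rodrigues(d["R"]); return cv2.projectPoints(np.array(X,float).reshape(-1,1,3),r,d["t"],d["camera_matrix"],d["distortion"])[0][:,0]
E
python3 - <<'E'
from h import *
o=snap("a")
for n in o: print(n,-o[n]["R"].T@o[n]["t"],o[n]["camera_matrix"][0],o[n]["R"][2])
print(arm.get_obs())
E
```

```text
pics
scene [-0.43139461 -0.80833764  1.14022582] [452.17310284   0.         262.69966103] [ 0.60363438  0.4720163  -0.64251549]
top [ 0.35667051 -0.03174534  1.59081342] [464.92264617   0.         257.75835279] [ 1.22702741e-01  3.81435814e-04 -9.92443395e-01]
{'time': 0.1, 'joints': array([ 1.19297858,  0.46826588, -0.01159893,  1.60351486,  0.00599005,
        1.07141834, -0.05631598]), 'joint_vel': array([-0.00094664, -0.00242737, -0.00032482, -0.00200088,  0.00103373,
       -0.00127548, -0.0016269 ]), 'joint_torque': array([ 4.09920140e-04, -5.21640837e+01, -1.28590173e-02, -2.44367337e+01,
       -5.68489032e-02,  1.40159845e-02,  3.53387156e-05]), 'ee_pos': array([ 0.21347029, -0.61370916,  0.40385735]), 'ee_rot': array([ 9.86026920e-01,  1.66584196e-01, -1.83627336e-04, -7.64220711e-04]), 'contact_force': array([-0.33652078,  0.08590727, -0.74808283]), 'ft_torque': array([-0.06355275,  0.02538897,  0.01748437]), 'grip_width': 0.0918591546221352}
```

View pics/a_scene.png

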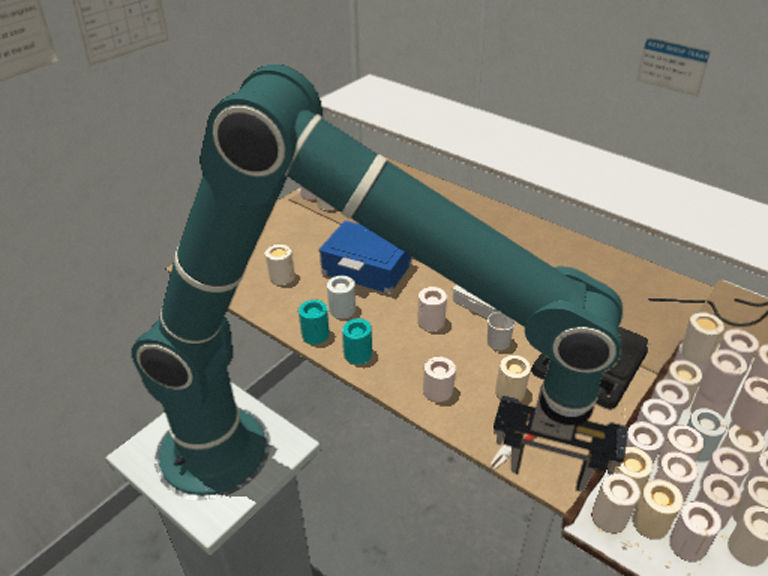

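View pics/a_top.png

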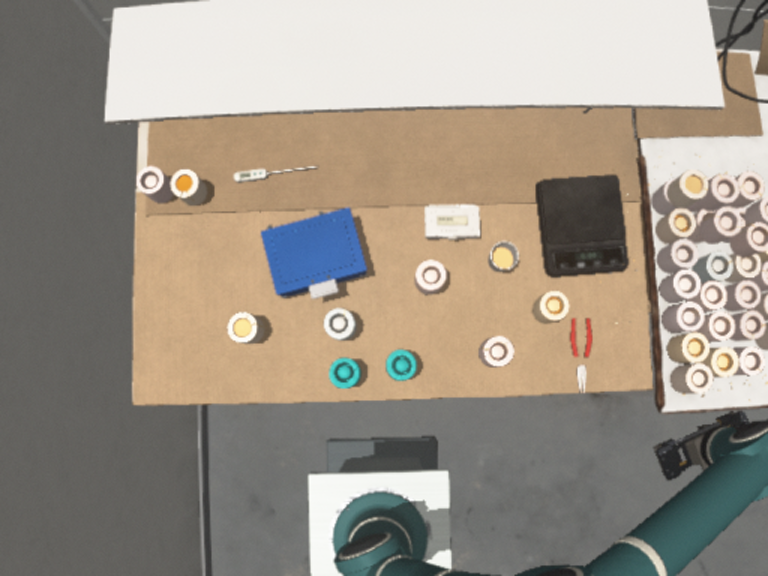

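Candidates (view pixels). In the top view the blue-grey mould is at (340,323), and the turquoise look-alikes are at (345,373) and (402,365). The cup, with a metal rim, is at (504,257) in top and (500,331) in scene. The chest is at (315,252) with its tab at (323,289). I'll check these in enlarged crops and measure them.

```bash
python3 - <<'E'
from h import *
t=load("a","top");s=load("a","scene")
a=cv2.resize(t["color"][120:270,140:400],(780,450),interpolation=cv2.INTER_CUBIC)
cv2.imwrite("pics/crop_top.png",a[:,:,::-1])
b=cv2.resize(s["color"][130:280,170:370],(800,600),interpolation=cv2.INTER_CUBIC)
cv2.imwrite("pics/crop_scene.png",b[:,:,::-1])
C=cloud(t)
Z=C[...,2]
for nm,(u,v) in dict(blue=(340,323),cup=(504,257),left=(242,327),right=(431,276),a=(553,305),b=(498,351),tq1=(345,373),tq2=(402,365)).items():
    u/=1.5;v/=1.5
    # pixels with height near top
    m=np.zeros(Z.shape,bool);ui,vi=int(u),int(v);m[vi-18:vi+19,ui-18:ui+19]=1
    X=C[m&(Z>0.055)&(Z<.12)]
    top=np.nanpercentile(X[:,2],90)
    Y=X[X[:,2]>top-.008]
    (c,r)=cv2.minEnclosingCircle(Y[:,:2].astype(np.float32))
    print(nm,top.round(4),np.round(c,4),round(r,4),len(Y))
hsv=cv2.cvtColor(t["color"],cv2.COLOR_RGB2HSV)
m=(cv2.inRange(hsv,(105,150,60),(125,255,255))>0)&(Z>.075)&(Z<.11)
X=C[m];print("lid z",np.percentile(X[:,2],[5,50,95]))
rc=cv2.minAreaRect(X[:,:2].astype(np.float32));print(rc,cv2.boxPoints(rc))
for (u,v) in [(200,20),(300,50),(450,50)]: print("shelf",C[v,u])
for (u,v) in [(390,150),(301,147),(300,105)]: print("pt",C[v,u])
print("tab",C[int(289/1.5),int(323/1.5)])
E
```

```text
blue 0.0897 [0.5012 0.0924] 0.0568 182
cup 0.075 [ 0.6249 -0.2946] 0.0321 45
left 0.089 [0.4792 0.2868] 0.0341 223
right 0.0917 [ 0.5834 -0.1269] 0.0332 194
a 0.0889 [ 0.5076 -0.3959] 0.0334 192
b 0.0816 [ 0.4124 -0.2696] 0.0336 205
tq1 0.089 [0.3752 0.0677] 0.0338 203
tq2 0.0894 [ 0.389  -0.0551] 0.0338 179
lid z [0.08332979 0.08902738 0.09468168]
((0.6442718505859375, 0.12822234630584717), (0.14527656137943268, 0.19947418570518494), 13.793538093566895) [[0.5499487  0.20776443]
 [0.5975081  0.01404284]
 [0.738595   0.04868026]
 [0.6910356  0.24240185]]
shelf [1.06988103 0.13085134 0.27832687]
shelf [nan nan nan]
shelf [ 0.9636724  -0.64879491  0.27116925]
pt [ 0.69466838 -0.49311116  0.03855805]
pt [ 0.71011621 -0.18289682  0.04794821]
pt [ 0.87186275 -0.19013522  0.00861571]
tab [0.55991875 0.10865508 0.08179967]
```

View pics/crop_top.png

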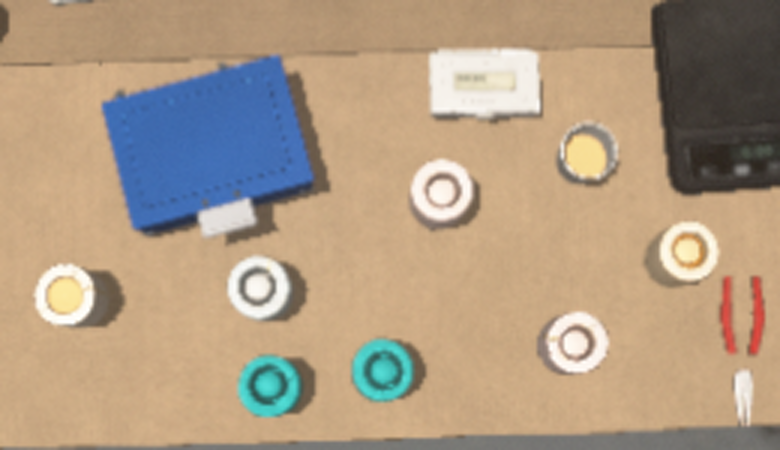

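View pics/crop_scene.png

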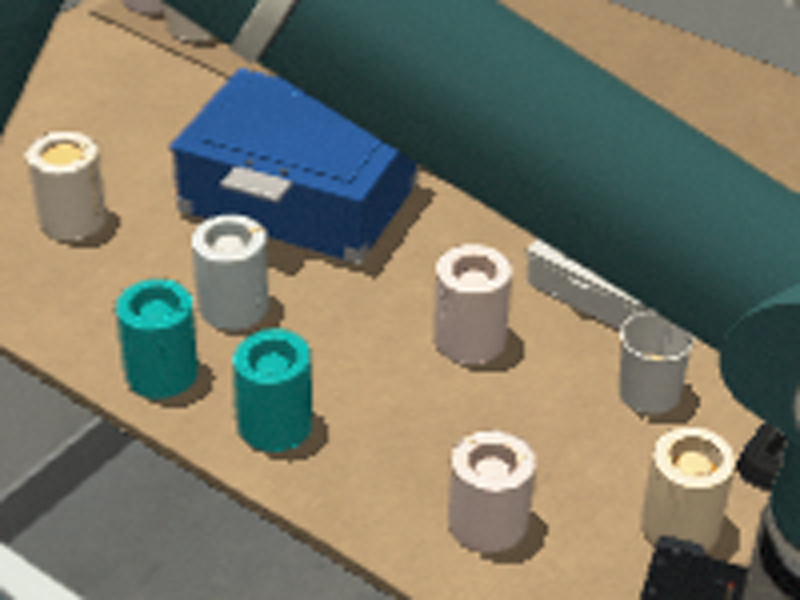

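The crops show the candidates clearly. The grey-white mould is alone in front of the tab, both turquoise ones stand nearer the robot, and the cup is the thin-walled grey metal vessel. Next I'll refine the chest, mould and cup positions and check the clearances around the cup.

```bash
python3 - <<'E'
from h import *
t=load("a","top");s=load("a","scene")
C=cloud(t);Z=C[...,2]
hsv=cv2.cvtColor(t["color"],cv2.COLOR_RGB2HSV)
def pl(c,z): return np.array([onplane(t,*p,z) for p in c])[:,:2]
m=cv2.inRange(hsv,(105,140,40),(125,255,255)); m[:120]=0; 
cn,_=cv2.findContours(m,cv2.RETR_EXTERNAL,cv2.CHAIN_APPROX_NONE)
c=max(cn,key=cv2.contourArea)[:,0]
P=pl(c,.087); rc=cv2.minAreaRect(P.astype(np.float32)); print("lid rgb",rc,cv2.boxPoints(rc).round(4).tolist())
# tab : grey light pixels near (215,192)
sub=np.zeros_like(m); sub[182:200,200:230]=255
tm=cv2.inRange(hsv,(0,0,120),(180,60,255))&sub
cn,_=cv2.findContours(tm,cv2.RETR_EXTERNAL,cv2.CHAIN_APPROX_NONE)
c=max(cn,key=cv2.contourArea)[:,0];print("tab px",c.min(0),c.max(0))
rc=cv2.minAreaRect(pl(c,.087).astype(np.float32));print("tab",rc)
# rim circles from depth
for nm,(u,v),z in [("blue",(227,215.5),.086),("cup",(336,171),.071)]:
    g=cv2.cvtColor(t["color"],cv2.COLOR_RGB2GRAY)
    ui,vi=int(u),int(v); k=(cv2.inRange(hsv,(0,0,110),(180,70,255)) if nm=="blue" else cv2.inRange(hsv,(0,0,0),(180,60,255)))
    b=np.zeros_like(k); b[vi-14:vi+15,ui-14:ui+15]=255; k&=b
    cn,_=cv2.findContours(k,cv2.RETR_EXTERNAL,cv2.CHAIN_APPROX_NONE); c=max(cn,key=cv2.contourArea)[:,0]
    q,r=cv2.minEnclosingCircle(pl(c,z).astype(np.float32)); print(nm,np.round(q,4),round(r,4))
    X=C[vi-16:vi+17,ui-16:ui+17].reshape(-1,3)
    X=X[(X[:,2]>z-.01)&(np.hypot(*(X[:,:2]-np.array(q)).T)<.045)]
    q,r=cv2.minEnclosingCircle(X[:,:2].astype(np.float32)); print("  depth",np.round(q,4),round(r,4),len(X), np.median(X[:,2]))
# scale & tin
for nm,(u0,v0,u1,v1) in dict(scale=(350,110,425,190),tin=(275,130,325,165)).items():
    X=C[v0:v1,u0:u1].reshape(-1,3); X=X[X[:,2]>.025]
    rc=cv2.minAreaRect(X[:,:2].astype(np.float32)); print(nm,np.percentile(X[:,2],[50,99]),cv2.boxPoints(rc).round(3).tolist())
E
```

```text
lid rgb ((0.6421521902084351, 0.1279354989528656), (0.14613044261932373, 0.20057442784309387), 13.657365798950195) [[0.5475000143051147, 0.20810000598430634], [0.5947999954223633, 0.013199999928474426], [0.7368000149726868, 0.04769999906420708], [0.6894999742507935, 0.2425999939441681]]
tab px [206 186] [225 198]
tab ((0.5577663779258728, 0.10742160677909851), (0.03206152841448784, 0.06269946694374084), 12.439895629882812)
blue [0.4797 0.0739] 0.0382
  depth [0.4829 0.0754] 0.0335 233 0.08476729440042076
cup [ 0.622 -0.291] 0.0368
  depth [ 0.6251 -0.2946] 0.0322 62 0.07012134509732199
scale [0.03667996 0.04656217] [[0.5789999961853027, -0.4000000059604645], [0.5910000205039978, -0.597000002861023], [0.8190000057220459, -0.5830000042915344], [0.8069999814033508, -0.38600000739097595]]
tin [0.04461921 0.05276379] [[0.6729999780654907, -0.2460000067949295], [0.7459999918937683, -0.24699999392032623], [0.7490000128746033, -0.12200000137090683], [0.6759999990463257, -0.11999999731779099]]
```

```bash
cat >> h.py <<'E'
from scipy.spatial.transform import Rotation as Rn
CH=np.array([.642,.128,0]);YAW=np.deg2rad(13.7)
RC=np.array([[np.cos(YAW),-np.sin(YAW),0],[np.sin(YAW),np.cos(YAW),0],[0,0,1]])
def w(p): return CH+RC@np.array(p,float)
def down(pitch=0):  # pitch deg: tool z tilted forward (chest +x)
    zz=RC@np.array([np.sin(np.deg2rad(pitch)),0,-np.cos(np.deg2rad(pitch))])
    y=RC@np.array([0,-1,0.]);x=np.cross(y,zz); return Rn.from_matrix(np.c_[x,y,zz])
def rel(tp,tr,p=None,r=None):
    o=arm.get_obs(); p=o["ee_pos"] if p is None else p; r=Rn.from_quat(o["ee_rot"]) if r is None else r
    print("tool shift mm",(r.inv().apply(np.array(tp)-p)*1000).round(1),"rotvec deg",np.rad2deg((r.inv()*tr).as_rotvec()).round(2))
def st():
    o=arm.get_obs();p=o["ee_pos"];r=Rn.from_quat(o["ee_rot"])
    tip=p+r.apply([0,0,.19]);print("t",o["time"],"tcp",p.round(4),"tip",tip.round(4),"tip chest",(RC.T@(tip-CH)).round(4),"F",o["contact_force"].round(1),"w",round(o["grip_width"],4));print("q",o["joints"].round(2))
E
python3 - <<'E'
from h import *
st(); rel([.483,.0755,.40],down())
print(w([-.167,-.095,0]))
E
```

```text
t 0.1 tcp [ 0.2135 -0.6137  0.4039] tip [ 0.2134 -0.6134  0.2139] tip chest [-0.5921 -0.6188  0.2139] F [-0.3  0.1 -0.7] w 0.0919
q [ 1.19  0.47 -0.01  1.6   0.01  1.07 -0.06]
tool shift mm [ 481.  -562.4    4.7] rotvec deg [-0.09  0.01  5.48]
[ 0.50225092 -0.00384914  0.        ]
```

Emit:
move_arm --pt "0.03 -0.01 0 0 0 5.48 0.0919" --pt "0.036 -0.02 0 0 0 0 0.0919" --pt "0.034 -0.022 0 0 0 0 0.0919" --pt "0.032 -0.025 0 0 0 0 0.0919" --pt "0.032 -0.025 0 0 0 0 0.0919"

```text
time: 0.52
ee_pos: [0.348, -0.4718, 0.4042]
ee_rot: [0.993, 0.119, -0.0, -0.0]
contact_force: [1.4, -0.5, 0.2]
grip_width: 0.0921
```

Emit:
move_arm --pt "0.03 -0.028 0 0 0 0 0.0919" --pt "0.03 -0.028 0 0 0 0 0.0919" --pt "0.03 -0.028 0 0 0 0 0.0919" --pt "0.028 -0.03 0 0 0 0 0.0919" --pt "0.025 -0.032 0 0 0 0 0.0919"

```text
time: 0.93
ee_pos: [0.4523, -0.2959, 0.4045]
ee_rot: [0.993, 0.119, 0.0, -0.0]
contact_force: [0.5, -0.6, -0.3]
grip_width: 0.0924
```

```bash
python3 - <<'E'
from h import *
st(); rel([.483,.0755,.40],down())
E
```

```text
t 0.9333 tcp [ 0.4523 -0.2959  0.4045] tip [ 0.4523 -0.2959  0.2145] tip chest [-0.2847 -0.3669  0.2145] F [ 0.5 -0.6 -0.3] w 0.0924
q [ 0.64  0.29 -0.15  1.86  0.05  0.99 -0.86]
tool shift mm [ 117.9 -353.5    4.5] rotvec deg [-0.   -0.    0.01]
```

Emit:
move_arm --pt "0.012 -0.035 0 0 0 0 0.0919" --pt "0.012 -0.035 0 0 0 0 0.0919" --pt "0.012 -0.035 0 0 0 0 0.0919" --pt "0.012 -0.035 0 0 0 0 0.0919" --pt "0.012 -0.035 0 0 0 0 0.0919"

```text
time: 1.35
ee_pos: [0.4678, -0.1118, 0.4045]
ee_rot: [0.993, 0.119, -0.0, 0.0]
contact_force: [0.8, 0.4, 0.7]
grip_width: 0.0912
```

Emit:
move_arm --pt "0.012 -0.035 0 0 0 0 0.0919" --pt "0.012 -0.035 0 0 0 0 0.0919" --pt "0.012 -0.035 0 0 0 0 0.0919" --pt "0.012 -0.035 0 0 0 0 0.0919" --pt "0.01 -0.035 0 0 0 0 0.0919"

```text
time: 1.77
ee_pos: [0.4829, 0.072, 0.4046]
ee_rot: [0.993, 0.119, -0.0, 0.0]
contact_force: [0.2, 0.0, 0.0]
grip_width: 0.0915
```

Emit:
move_arm --pt "0 0 0 0 0 0 0.0919" --pt "0 0 0 0 0 0 0.0919"

```text
time: 1.93
ee_pos: [0.4828, 0.0723, 0.4044]
ee_rot: [0.993, 0.122, -0.0, -0.0]
contact_force: [-0.5, -0.6, -0.5]
grip_width: 0.0919
```

```bash
python3 - <<'E'
from h import *
st(); rel([.483,.0755,.21],down()); snap("b")
E
```

```text
t 1.9333 tcp [0.4828 0.0723 0.4044] tip [0.4827 0.0723 0.2144] tip chest [-0.168  -0.0163  0.2144] F [-0.5 -0.6 -0.5] w 0.0919
q [ 0.13  0.23 -0.39  1.97  0.1   0.97 -1.64]
tool shift mm [  1.1  -3.  194.4] rotvec deg [-0.03  0.03  0.28]
```

View pics/b_scene.png

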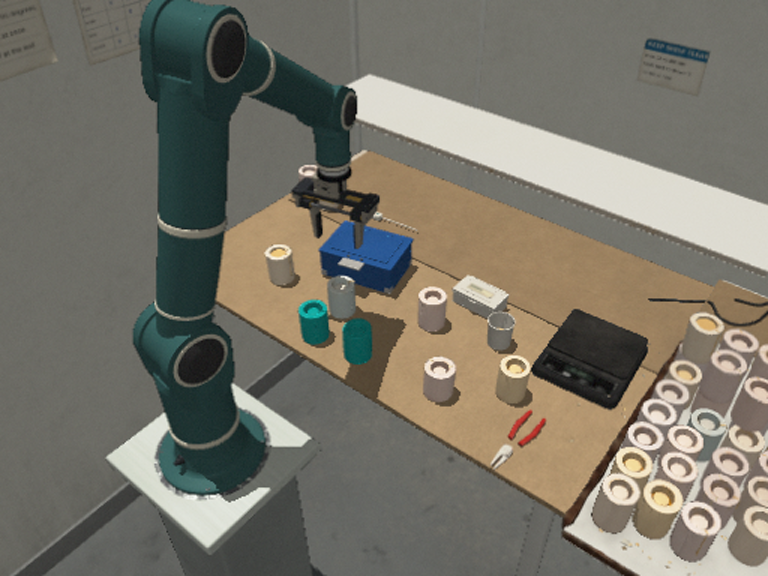

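The gripper hangs over the mould at scene (341,295), and the chest is in full view with its tab at (352,264). I'll cross-check the mould and tab in this second view before going down.

```bash
python3 - <<'E'
from h import *
s=load("b","scene")
print(onplane(s,341.5/1.5,284/1.5,.086), onplane(s,351.5/1.5,264/1.5,.087),"expect tab",w([-.0865,0,.087]))
print("cup rim",onplane(s,501/1.5,319/1.5,.071))
E
```

```text
[0.48160729 0.06710077 0.086     ] [0.5548386  0.09831443 0.087     ] expect tab [0.557961  0.1075135 0.087    ]
cup rim [ 0.62760209 -0.29472926  0.071     ]
```

Emit:
move_arm --pt "0 -0.003 0.03 0 0 0 0.0919" --pt "0 0 0.035 0 0 0 0.0919" --pt "0 0 0.03 0 0 0 0.0919" --pt "0 0 0.02 0 0 0 0.0919" --pt "0 0 0 0 0 0 0.0919"

```text
time: 2.45
ee_pos: [0.4808, 0.0708, 0.2858]
ee_rot: [0.993, 0.118, -0.004, 0.0]
contact_force: [-0.5, -0.3, 1.4]
grip_width: 0.0917
```

```bash
python3 - <<'E'
from h import *
s=load("b","scene")
C=cloud(s)
hsv=cv2.cvtColor(s["color"],cv2.COLOR_RGB2HSV)
m=cv2.inRange(hsv,(105,140,40),(125,255,255))>0
X=C[m];X=X[(X[:,2]>.08)&(X[:,2]<.095)]
rc=cv2.minAreaRect(X[:,:2].astype(np.float32));print("lid",rc)
B=C[180:200,215:240].reshape(-1,3);B=B[(B[:,2]>.08)&(B[:,2]<.095)&(B[:,0]<.53)]
print("mould",cv2.minEnclosingCircle(B[:,:2].astype(np.float32)),B.mean(0))
T=C[170:182,224:244].reshape(-1,3);k=hsv[170:182,224:244].reshape(-1,3);T=T[(k[:,1]<70)&(k[:,2]>120)&(T[:,2]>.07)]
print("tab",cv2.minAreaRect(T[:,:2].astype(np.float32)),np.median(T,0))
E
```

```text
lid ((0.6410517692565918, 0.12402617186307907), (0.1566423773765564, 0.20381028950214386), 14.988792419433594)
mould ((0.47806841135025024, 0.0728875920176506), 0.03513430431485176) [0.47812066 0.07000877 0.08468652]
tab ((0.5582073330879211, 0.10663488507270813), (0.03512667864561081, 0.060368042439222336), 12.17468547821045) [0.55725615 0.10442583 0.08586388]
```

The two views agree within about 4 mm, and the gripper is centred on the mould. Going down.

Emit:
move_arm --pt "0 -0.001 0.025 0 0 0 0.0919" --pt "0 0 0.025 0 0 0 0.0919" --pt "0 0 0.02 0 0 0 0.0919" --pt "0 0 0.004 0 0 0 0.0919" --pt "0 0 0 0 0 0 0.075" --grip_force 8

```text
time: 2.87
ee_pos: [0.4823, 0.0732, 0.2156]
ee_rot: [0.993, 0.118, -0.001, 0.0]
contact_force: [0.0, -0.4, -0.0]
grip_width: 0.0871
```

Emit:
move_arm --pt "0 0 0 0 0 0 0.06" --pt "0 0 0 0 0 0 0.06" --pt "0 0 0 0 0 0 0.06" --pt "0 0 0 0 0 0 0.06" --pt "0 0 0 0 0 0 0.06"

```text
time: 3.28
ee_pos: [0.4828, 0.074, 0.217]
ee_rot: [0.993, 0.119, 0.001, 0.0]
contact_force: [-0.6, -1.1, 7.3]
grip_width: 0.0648
```

```bash
python3 - <<'E'
from h import *
st()
E
```

```text
t 3.2833 tcp [0.4828 0.074  0.217 ] tip [0.4833 0.074  0.027 ] tip chest [-0.167  -0.0149  0.027 ] F [-0.6 -1.1  7.3] w 0.0648
q [ 0.03  0.52 -0.3   2.1   0.28  0.56 -1.81]
```

Emit:
move_arm --pt "0 0.008 0 0 0 0 0.06" --pt "0 0.011 0 0 0 0 0.06" --pt "0 0.011 0 0 0 0 0.06" --pt "0 0.011 0 0 0 0 0.06"

```text
time: 3.62
ee_pos: [0.4925, 0.036, 0.2171]
ee_rot: [0.993, 0.12, 0.002, -0.001]
contact_force: [-0.3, 4.9, 7.0]
grip_width: 0.0648
```

```bash
python3 - <<'E'
from h import *
st()
E
```

```text
t 3.6167 tcp [0.4925 0.036  0.2171] tip [0.4931 0.0365 0.0271] tip chest [-0.1663 -0.0536  0.0271] F [-0.3  4.9  7. ] w 0.0648
q [ 0.11  0.53 -0.3   2.09  0.28  0.56 -1.72]
```

Emit:
move_arm --pt "0 0.011 0 0 0 0 0.06" --pt "0 0.011 0 0 0 0 0.06" --pt "0 0.011 0 0 0 0 0.06" --pt "0 0.01 0 0 0 0 0.06" --pt "0 0 0 0 0 0 0.06"

```text
time: 4.03
ee_pos: [0.5032, -0.008, 0.217]
ee_rot: [0.993, 0.119, 0.002, -0.0]
contact_force: [0.9, -0.3, 4.7]
grip_width: 0.0645
```

Emit:
move_arm --pt "0 0 0 0 0 0 0.082" --pt "0 0 0 0 0 0 0.082" --pt "0 0 0 0 0 0 0.082" --pt "0 0 0 0 0 0 0.082"

```text
time: 4.37
ee_pos: [0.5019, -0.0075, 0.2156]
ee_rot: [0.993, 0.119, -0.0, 0.0]
contact_force: [-0.4, -0.2, 0.8]
grip_width: 0.0819
```

```bash
python3 - <<'E'
from h import *
st()
snap("c")
E
```

```text
t 4.3667 tcp [ 0.5019 -0.0075  0.2156] tip [ 0.5018 -0.0075  0.0256] tip chest [-0.1683 -0.0984  0.0256] F [-0.4 -0.2  0.8] w 0.0819
q [ 0.19  0.54 -0.3   2.07  0.28  0.57 -1.63]
```

View pics/c_scene.png

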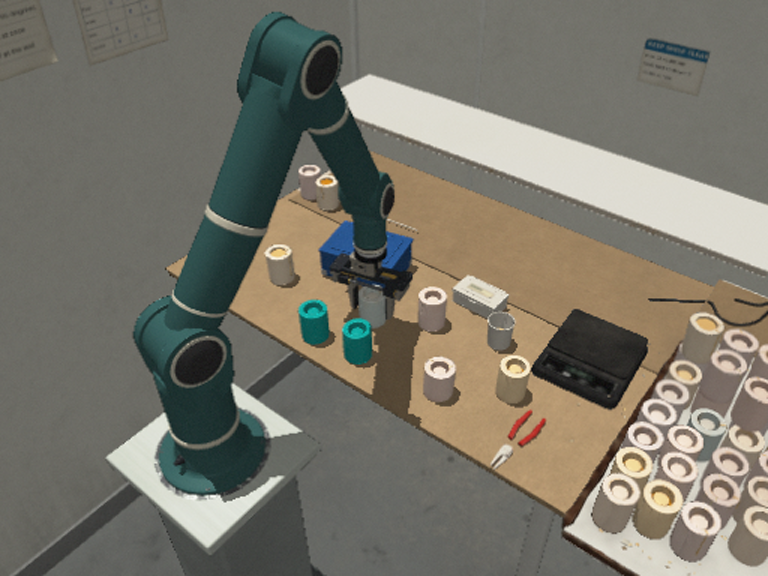

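The mould stands at chest y ≈ -98 mm, clear of the tab. Next I'll raise the arm, close the fingers and move to just in front of the tab.

Emit:
move_arm --pt "0 0 -0.03 0 0 0 0.085" --pt "0 0 -0.04 0 0 0 0.085" --pt "0 0 -0.04 0 0 0 0.05" --pt "0 -0.01 -0.01 0 0 0 0.02" --pt "0.008 -0.02 0 0 0 0 0"

```text
time: 4.88
ee_pos: [0.5033, 0.0218, 0.339]
ee_rot: [0.993, 0.117, 0.003, 0.001]
contact_force: [0.5, -0.2, -1.1]
grip_width: 0.0672
```

Emit:
move_arm --pt "0.015 -0.025 0 0 0 0 0" --pt "0.015 -0.025 0 0 0 0 0" --pt "0.01 -0.015 0 0 0 0 0" --pt "0 0 0 0 0 0 0" --pt "0 0 0 0 0 0 0"

```text
time: 5.3
ee_pos: [0.5259, 0.0971, 0.3351]
ee_rot: [0.993, 0.12, -0.001, -0.0]
contact_force: [0.0, -0.2, -0.3]
grip_width: 0.034
```

```bash
python3 - <<'E'
from h import *
st(); rel(w([-.12,0,.24]),down()); snap("d")
t=load("d","top");C=cloud(t)
B=C[190:240,215:270].reshape(-1,3);B=B[(B[:,2]>.078)&(B[:,2]<.095)&(B[:,0]<.56)&(B[:,0]>.44)&(B[:,1]<.045)&(B[:,1]>-.06)]
print("mould",cv2.minEnclosingCircle(B[:,:2].astype(np.float32)),len(B))
E
```

```text
t 5.3 tcp [0.5259 0.0971 0.3351] tip [0.5257 0.0971 0.1451] tip chest [-0.1204 -0.0025  0.1451] F [ 0.  -0.2 -0.3] w 0.034
q [ 0.08  0.4  -0.4   1.93  0.2   0.86 -1.75]
tool shift mm [ 0.3 -2.5 95.1] rotvec deg [-0.01  0.06  0.14]
mould ((0.5035923719406128, -0.005666872952133417), 0.03356759622693062) 220
```

View pics/d_top.png

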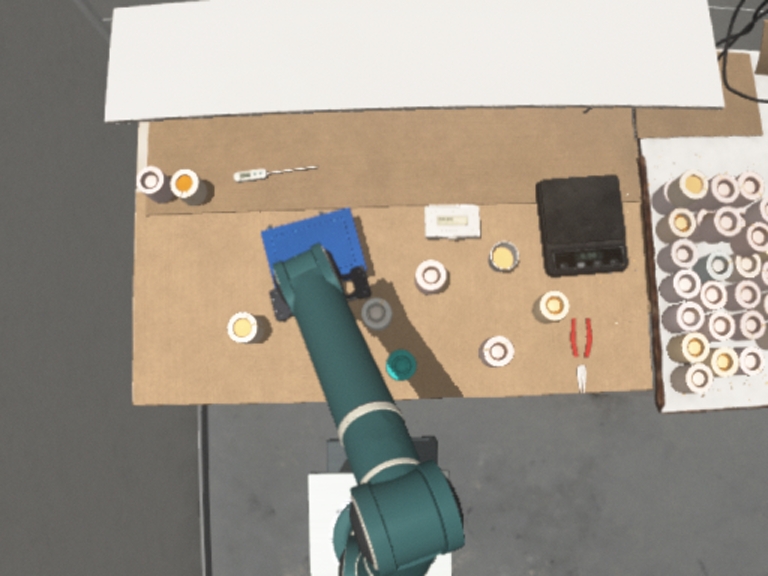

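The mould is standing upright at top (377,313), chest y = -97 mm. Going down in front of the tab.

Emit:
move_arm --pt "-0.004 -0.002 0 0 0 0 0" --pt "0 0 0.02 0 0 0 0" --pt "0 0 0.03 0 0 0 0" --pt "0 0 0.03 0 0 0 0" --pt "0 0 0.015 0 0 0 0"

```text
time: 5.82
ee_pos: [0.5203, 0.0954, 0.2379]
ee_rot: [0.993, 0.118, -0.002, 0.0]
contact_force: [-1.2, -1.2, -0.4]
grip_width: 0.0003
```

```bash
python3 - <<'E'
from h import *
st()
p=arm.get_obs()["ee_pos"]; r=Rn.from_quat(arm.get_obs()["ee_rot"])
for a in (10,20,30):
    d=np.array([np.sin(np.deg2rad(a)),0,-np.cos(np.deg2rad(a))])
    tip=np.array([-.124+.028*a/30,0,.050])
    tp=w(tip-.19*d); print(a,tp.round(3)); rel(tp,down(a),p,r); p,r=tp,down(a)
E
```

```text
t 5.8167 tcp [0.5203 0.0954 0.2379] tip [0.5196 0.0951 0.0479] tip chest [-0.1267 -0.0029  0.0479] F [-1.2 -1.2 -0.4] w 0.0003
q [ 0.03  0.54 -0.35  1.99  0.29  0.66 -1.83]
10 [0.499 0.093 0.237]
tool shift mm [-21.7  -2.8   0.9] rotvec deg [ 0.04 10.24 -0.11]
20 [0.477 0.088 0.229]
tool shift mm [-23.8   0.    4.5] rotvec deg [ 0. 10.  0.]
30 [0.456 0.083 0.215]
tool shift mm [-24.2  -0.    6.1] rotvec deg [ 0. 10. -0.]
```

Emit:
move_arm --pt "-0.011 -0.002 0 0 5 0 0" --pt "-0.0115 0 0.001 0 5 0 0" --pt "-0.012 0 0.002 0 5 0 0" --pt "-0.012 0 0.0025 0 5 0 0" --pt "0 0 0 0 0 0 0"

```text
time: 6.23
ee_pos: [0.4736, 0.0859, 0.2276]
ee_rot: [0.979, 0.117, 0.168, -0.018]
contact_force: [-1.4, 0.5, -1.4]
grip_width: 0.0003
```

```bash
python3 - <<'E'
from h import *
st();print(np.rad2deg((down().inv()*Rn.from_quat(arm.get_obs()["ee_rot"])).as_rotvec()))
E
```

```text
t 6.2333 tcp [0.4736 0.0859 0.2276] tip [0.5355 0.1001 0.0485] tip chest [-0.1101 -0.0019  0.0485] F [-1.4  0.5 -1.4] w 0.0003
q [-0.11  0.44 -0.16  2.23  0.5   0.16 -2.06]
[-0.25708742 19.5098671   0.08923857]
```

Emit:
move_arm --pt "0.0045 0 0.0065 0 0 0 0" --pt "0 0 0 0 0 0 0"

```text
time: 6.4
ee_pos: [0.484, 0.0896, 0.2242]
ee_rot: [0.978, 0.117, 0.171, -0.02]
contact_force: [-2.5, -0.8, -1.2]
grip_width: 0.0003
```

```bash
python3 - <<'E'
from h import *
st();print(np.rad2deg((down().inv()*Rn.from_quat(arm.get_obs()["ee_rot"])).as_rotvec()))
E
```

```text
t 6.4 tcp [0.484  0.0896 0.2242] tip [0.5467 0.1048 0.0455] tip chest [-0.0981  0.      0.0455] F [-2.5 -0.8 -1.2] w 0.0003
q [-0.11  0.46 -0.17  2.2   0.52  0.16 -2.08]
[-0.03367622 19.84831821  0.03159473]
```

Emit:
move_arm --pt "0.005 0 -0.01 0 0 0 0" --pt "0.005 0 -0.014 0 0 0 0" --pt "0.005 0 -0.014 0 0 0 0" --pt "0 0 0 0 0 0 0"

```text
time: 6.73
ee_pos: [0.4851, 0.0899, 0.267]
ee_rot: [0.978, 0.117, 0.172, -0.021]
contact_force: [-4.0, 1.4, -2.4]
grip_width: 0.0004
```

```bash
python3 - <<'E'
from h import *
st();print(np.rad2deg((down().inv()*Rn.from_quat(arm.get_obs()["ee_rot"])).as_rotvec()))
o=snap("e"); s=o["scene"]["color"]
cv2.imwrite("pics/e_crop.png",cv2.resize(s[110:240,170:330],(800,650-50),interpolation=cv2.INTER_CUBIC)[:,:,::-1])
E
```

```text
t 6.7333 tcp [0.4851 0.0899 0.267 ] tip [0.5481 0.1053 0.0884] tip chest [-0.0966  0.0002  0.0884] F [-4.   1.4 -2.4] w 0.0004
q [ 0.01  0.39 -0.3   2.18  0.46  0.27 -2.01]
[6.60501872e-03 1.99666375e+01 6.13761460e-02]
```

View pics/e_crop.png

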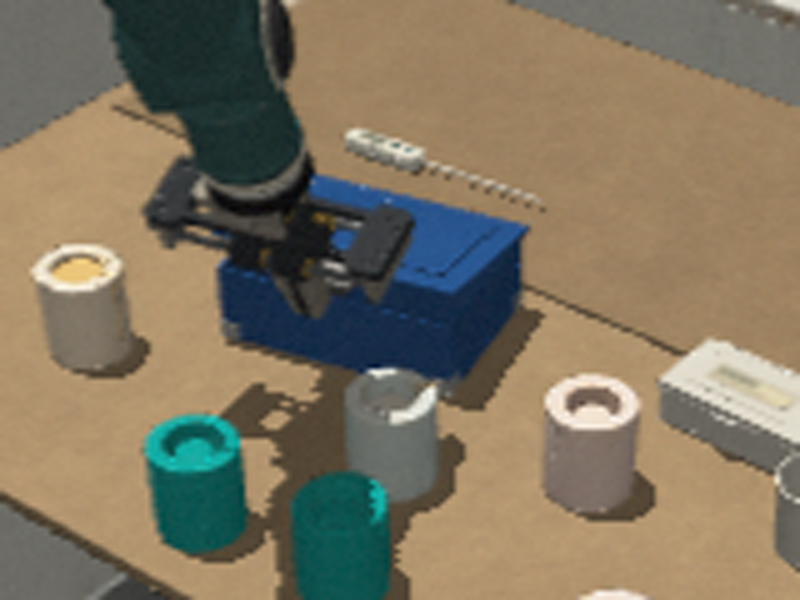

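```bash
cat >> h.py <<'E'
def lid(tag,n):
    d=load(tag,n);C=cloud(d);hsv=cv2.cvtColor(d["color"],cv2.COLOR_RGB2HSV)
    m=(cv2.inRange(hsv,(100,120,30),(128,255,255))>0)
    X=(C[m]-CH)@RC; X=X[(np.abs(X[:,1])<.11)&(X[:,2]>.083)]
    a=np.arctan2(X[:,2]-.08,.074-X[:,0])-np.arctan2(.007,np.hypot(X[:,2]-.08,.074-X[:,0]))
    r=np.hypot(X[:,2]-.08,.074-X[:,0]); a=a[(r>.06)&(r<.15)]
    print(tag,n,"lid angle pct",np.percentile(a,[10,50,90]).round(3),len(a))
E
python3 - <<'E'
from h import *
for t in "de":
  for n in("top","scene"): lid(t,n)
E
```

```text
d top lid angle pct [-0.017  0.023  0.084] 555
d scene lid angle pct [-0.018  0.011  0.053] 582
e top lid angle pct [0.18  0.222 0.275] 1541
e scene lid angle pct [0.173 0.213 0.244] 211
```

The lid is at about 0.22 rad, and the geometry matches the tab edge resting on the finger face 28 mm from the tip. I'll compute the arc.

```bash
cat > arc.py <<'E'
from h import *
a=np.deg2rad(20);dr=np.array([np.sin(a),-np.cos(a)]);n=np.array([np.cos(a),np.sin(a)])
tx=n; tz=dr
def tip(f,s=.030):
    e=np.array([.074-.175*np.cos(f),.08+.175*np.sin(f)])
    if f<np.pi/2-a: return e+s*dr-.01*n
    return np.array([.074-(.175-s)*np.cos(f),.08+(.175-s)*np.sin(f)])-.01*n
o=arm.get_obs();t=o["ee_pos"]+Rn.from_quat(o["ee_rot"]).apply([0,0,.19]);t=RC.T@(t-CH);p=t[[0,2]]
import sys
fs=np.deg2rad(np.array(eval(sys.argv[1])))
for f in fs:
    q=tip(f);d=(q-p)*1000;print(round(np.rad2deg(f)),q.round(3),"x %.1f z %.1f"%(d@tx,d@tz));p=q
E
python3 arc.py "[16,20,24,28,32,36,40,44,48,52,56,60,64,68,72,76,80,84,88,92,96,100]"
```

```text
16 [-0.093  0.097] x 6.6 z -7.8
20 [-0.09   0.108] x 7.5 z -9.6
24 [-0.085  0.12 ] x 8.2 z -9.1
28 [-0.08   0.131] x 8.8 z -8.5
32 [-0.074  0.141] x 9.4 z -7.9
36 [-0.067  0.151] x 9.9 z -7.2
40 [-0.059  0.161] x 10.4 z -6.5
44 [-0.051  0.17 ] x 10.8 z -5.7
48 [-0.042  0.178] x 11.2 z -5.0
52 [-0.033  0.186] x 11.5 z -4.2
56 [-0.023  0.193] x 11.7 z -3.4
60 [-0.013  0.2  ] x 11.9 z -2.5
64 [-0.002  0.206] x 12.1 z -1.7
68 [0.009 0.211] x 12.2 z -0.9
72 [0.02  0.214] x 11.2 z -0.0
76 [0.03  0.217] x 10.1 z 0.7
80 [0.039 0.219] x 10.0 z 1.4
84 [0.049 0.221] x 9.9 z 2.1
88 [0.06  0.221] x 9.7 z 2.8
92 [0.07  0.221] x 9.5 z 3.5
96 [0.08  0.221] x 9.2 z 4.1
100 [0.09  0.219] x 8.9 z 4.8
```

Emit:
move_arm --pt "0.0065 0 -0.008 0 0 0 0" --pt "0.0075 0 -0.0095 0 0 0 0" --pt "0.008 0 -0.009 0 0 0 0" --pt "0.009 0 -0.0085 0 0 0 0" --pt "0.0095 0 -0.008 0 0 0 0"

```text
time: 7.25
ee_pos: [0.5052, 0.0949, 0.3182]
ee_rot: [0.979, 0.117, 0.167, -0.02]
contact_force: [-15.7, -4.1, 6.0]
grip_width: 0.0003
```

```bash
python3 - <<'E'
from h import *
st();snap("f")
for n in("top","scene"): lid("f",n)
E
python3 arc.py "[36,40,44,48,52]"
```

```text
t 7.25 tcp [0.5052 0.0949 0.3182] tip [0.5665 0.1097 0.139 ] tip chest [-7.77e-02  1.00e-04  1.39e-01] F [-15.7  -4.1   6. ] w 0.0003
q [ 0.1   0.34 -0.41  2.1   0.36  0.42 -1.9 ]
f top lid angle pct [0.535 0.571 0.617] 1308
f scene lid angle pct [0.481 0.513 0.538] 113
36 [-0.067  0.151] x 9.6 z -6.6
40 [-0.059  0.161] x 10.4 z -6.5
44 [-0.051  0.17 ] x 10.8 z -5.7
48 [-0.042  0.178] x 11.2 z -5.0
52 [-0.033  0.186] x 11.5 z -4.2
```

Emit:
move_arm --pt "0.006 0 -0.0085 0 0 0 0" --pt "0.01 0 -0.0065 0 0 0 0" --pt "0.0105 0 -0.006 0 0 0 0" --pt "0.011 0 -0.005 0 0 0 0" --pt "0.0115 0 -0.0045 0 0 0 0"

```text
time: 7.77
ee_pos: [0.5431, 0.104, 0.3661]
ee_rot: [0.978, 0.117, 0.173, -0.021]
contact_force: [-1.8, -0.9, -0.0]
grip_width: 0.0006
```

```bash
python3 - <<'E'
from h import *
st();snap("g")
for n in("top","scene"): lid("g",n)
E
python3 arc.py "[56,60,64,68,72]"
```

```text
t 7.7667 tcp [0.5431 0.104  0.3661] tip [0.6063 0.1195 0.1876] tip chest [-0.0367  0.0002  0.1876] F [-1.8 -0.9 -0. ] w 0.0006
q [ 0.13  0.33 -0.45  1.97  0.3   0.54 -1.84]
g top lid angle pct [0.902 0.931 0.964] 820
g scene lid angle pct [0.792 0.826 0.85 ] 220
56 [-0.023  0.193] x 12.4 z -0.4
60 [-0.013  0.2  ] x 11.9 z -2.5
64 [-0.002  0.206] x 12.1 z -1.7
68 [0.009 0.211] x 12.2 z -0.9
72 [0.02  0.214] x 11.2 z -0.0
```

Emit:
move_arm --pt "0.0115 0 -0.002 0 0 0 0" --pt "0.012 0 -0.0025 0 0 0 0" --pt "0.012 0 -0.0015 0 0 0 0" --pt "0.012 0 -0.001 0 0 0 0" --pt "0.011 0 0 0 0 0 0"

```text
time: 8.28
ee_pos: [0.5941, 0.1166, 0.392]
ee_rot: [0.978, 0.117, 0.173, -0.021]
contact_force: [-0.5, -0.4, -0.1]
grip_width: 0.0003
```

```bash
python3 - <<'E'
from h import *
st();snap("i")
for n in("top","scene"): lid("i",n)
E
python3 arc.py "[76,80,84,88,92,96,100]"
```

```text
t 8.2833 tcp [0.5941 0.1166 0.392 ] tip [0.6573 0.1321 0.2135] tip chest [0.0159 0.0003 0.2135] F [-0.5 -0.4 -0.1] w 0.0003
q [ 0.11  0.38 -0.45  1.83  0.3   0.63 -1.83]
i top lid angle pct [1.226 1.256 1.269] 73
i scene lid angle pct [1.121 1.168 1.197] 580
76 [0.03  0.217] x 13.1 z 1.1
80 [0.039 0.219] x 10.0 z 1.4
84 [0.049 0.221] x 9.9 z 2.1
88 [0.06  0.221] x 9.7 z 2.8
92 [0.07  0.221] x 9.5 z 3.5
96 [0.08  0.221] x 9.2 z 4.1
100 [0.09  0.219] x 8.9 z 4.8
```

View pics/i_scene.png

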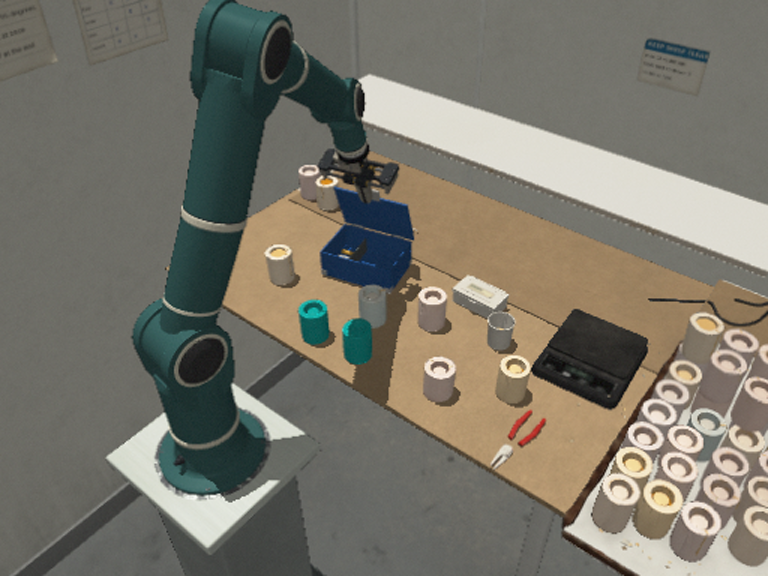

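The scene view shows the lid held at about 70°, with the chest interior visible at (368,250) and pins in its left bay. I'll push it past upright.

Emit:
move_arm --pt "0.012 0 0.001 0 0 0 0" --pt "0.01 0 0.0015 0 0 0 0" --pt "0.01 0 0.002 0 0 0 0" --pt "0.0095 0 0.003 0 0 0 0" --pt "0.0095 0 0.0035 0 0 0 0"

```text
time: 8.8
ee_pos: [0.644, 0.1289, 0.3986]
ee_rot: [0.978, 0.117, 0.172, -0.021]
contact_force: [-1.0, -0.2, 1.3]
grip_width: 0.0003
```

Emit:
move_arm --pt "0.009 0 0.004 0 0 0 0" --pt "0.009 0 0.005 0 0 0 0" --pt "0.005 0 0.002 0 0 0 0" --pt "0 0 0 0 0 0 0" --pt "0 0 0 0 0 0 0"

```text
time: 9.22
ee_pos: [0.6685, 0.1351, 0.3957]
ee_rot: [0.978, 0.118, 0.172, -0.021]
contact_force: [-0.3, 0.0, 0.3]
grip_width: -0.0002
```

```bash
python3 - <<'E'
from h import *
st();snap("j")
for n in("top","scene"): lid("j",n)
E
```

```text
t 9.2167 tcp [0.6685 0.1351 0.3957] tip [0.7314 0.1504 0.2171] tip chest [0.0922 0.0006 0.2171] F [-0.3  0.   0.3] w -0.0002
q [ 0.06  0.5  -0.43  1.64  0.33  0.71 -1.83]
j top lid angle pct [1.736 1.792 1.823] 85
j scene lid angle pct [1.73  1.793 1.841] 905
```

View pics/j_scene.png

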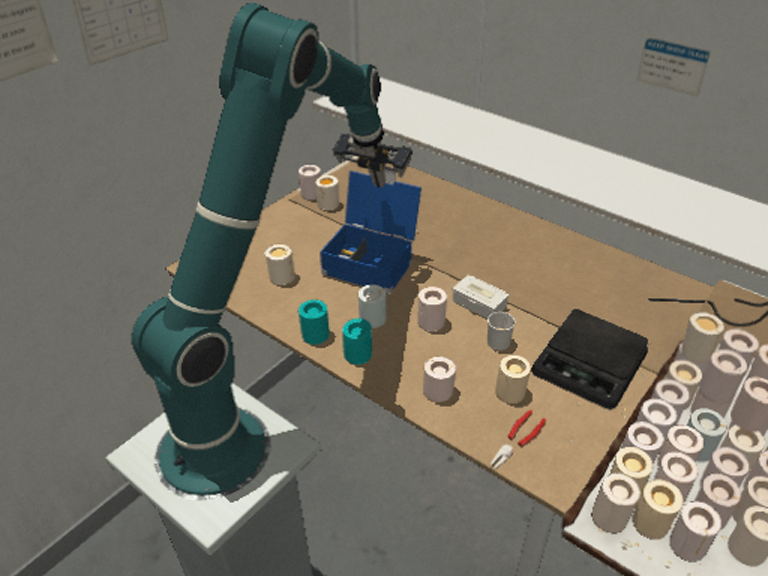

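The lid leans back on its stop at about 1.8 rad in both views. Backing the tool off and straightening it.

Emit:
move_arm --pt "-0.02 0 0 0 -2 0 0" --pt "-0.02 0 0 0 -6 0 0.02" --pt "-0.02 0 0 0 -6 0 0.05" --pt "-0.02 0 0 0 -6 0 0.08" --pt "0 0.02 0 0 0 0 0.0919"

```text
time: 9.73
ee_pos: [0.5947, 0.1007, 0.3768]
ee_rot: [0.992, 0.123, -0.004, -0.001]
contact_force: [0.8, 1.1, 0.3]
grip_width: 0.0248
```

```bash
python3 - <<'E'
from h import *
st(); rel([.6255,-.294,.36],down())
E
```

```text
t 9.7333 tcp [0.5947 0.1007 0.3768] tip [0.5932 0.1008 0.1868] tip chest [-0.0538 -0.0148  0.1868] F [0.8 1.1 0.3] w 0.0248
q [ 0.13  0.47 -0.46  1.72  0.24  1.01 -1.74]
tool shift mm [-66.  390.4  16.3] rotvec deg [-0.15  0.42  0.37]
```

Emit:
move_arm --pt "-0.006 0.03 0 0 0.4 0.4 0.0919" --pt "-0.006 0.035 0 0 0 0 0.0919" --pt "-0.006 0.037 0 0 0 0 0.0919" --pt "-0.006 0.037 0 0 0 0 0.0919" --pt "-0.006 0.037 0 0 0 0 0.0919"

```text
time: 10.15
ee_pos: [0.6091, -0.0826, 0.3773]
ee_rot: [0.993, 0.116, 0.004, -0.0]
contact_force: [0.9, -0.1, -0.9]
grip_width: 0.0582
```

Emit:
move_arm --pt "-0.006 0.037 0 0 0 0 0.0919" --pt "-0.006 0.037 0 0 0 0 0.0919" --pt "-0.006 0.037 0 0 0 0 0.0919" --pt "-0.006 0.037 0 0 0 0 0.0919" --pt "-0.006 0.037 0.01 0 0 0 0.0919"

```text
time: 10.57
ee_pos: [0.6231, -0.2698, 0.369]
ee_rot: [0.993, 0.116, 0.005, 0.001]
contact_force: [1.1, -0.4, -0.4]
grip_width: 0.0909
```

Emit:
move_arm --pt "-0.004 0.015 0 0 0 0 0.0919" --pt "0 0 0 0 0 0 0.0919"

```text
time: 10.73
ee_pos: [0.6208, -0.2892, 0.3656]
ee_rot: [0.994, 0.112, 0.002, 0.001]
contact_force: [-0.2, -0.1, -0.6]
grip_width: 0.0919
```

```bash
python3 - <<'E'
from h import *
st(); rel([.6255,-.294,.226],down()); snap("k")
d=load("k","scene");C=cloud(d)
B=C[195:240,315:350].reshape(-1,3);B=B[(B[:,2]>.062)&(B[:,2]<.08)&(np.hypot(B[:,0]-.6255,B[:,1]+.294)<.045)]
print("cup",cv2.minEnclosingCircle(B[:,:2].astype(np.float32)),len(B))
E
```

```text
t 10.7333 tcp [ 0.6208 -0.2892  0.3656] tip [ 0.6217 -0.2893  0.1756] tip chest [-0.1185 -0.4006  0.1756] F [-0.2 -0.1 -0.6] w 0.0919
q [ 0.63  0.59 -0.35  1.53  0.22  1.06 -1.13]
tool shift mm [  2.9   5.5 139.6] rotvec deg [ 0.1  -0.26 -0.85]
cup ((0.6263753771781921, -0.29899415373802185), 0.03567153215408325) 84
```

View pics/k_scene.png

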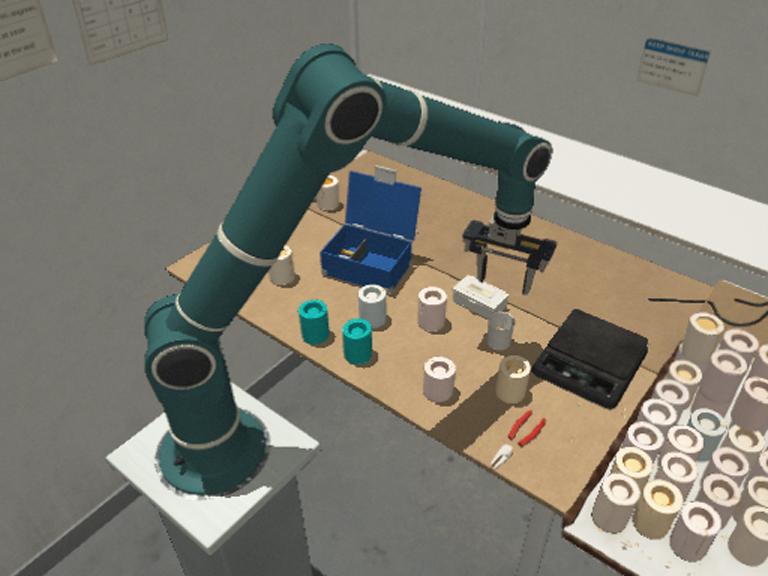

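The cup is under the gripper at (500,330), and the lid is open by itself with its tab at (386,176). I'll look inside the chest while the arm is out of the way.

```bash
python3 - <<'E'
from h import *
for n in("top","scene"): lid("k",n)
d=load("k","scene");t=load("k","top")
a=cv2.resize(d["color"][110:200,200:290],(400,400),interpolation=cv2.INTER_CUBIC)
b=cv2.resize(t["color"][110:220,165:275],(400,400),interpolation=cv2.INTER_CUBIC)
cv2.imwrite("pics/k_crop.png",np.hstack([a,b])[:,:,::-1])
print(proj(d,[w([0,-.032,.01]),w([0,.034,.053]),w([0,-.098,.08])]),proj(t,[w([0,-.032,.01]),w([0,.034,.053]),w([0,-.098,.08])]))
E
```

```text
k top lid angle pct [1.742 1.787 1.815] 949
k scene lid angle pct [1.728 1.794 1.842] 928
[[250.87911465 179.71144849]
 [235.73637364 166.99794981]
 [266.06548147 169.95255262]] [[219.92697063 168.92109352]
 [199.95056646 171.79090714]
 [237.38548464 159.88642508]]
```

View pics/k_crop.png

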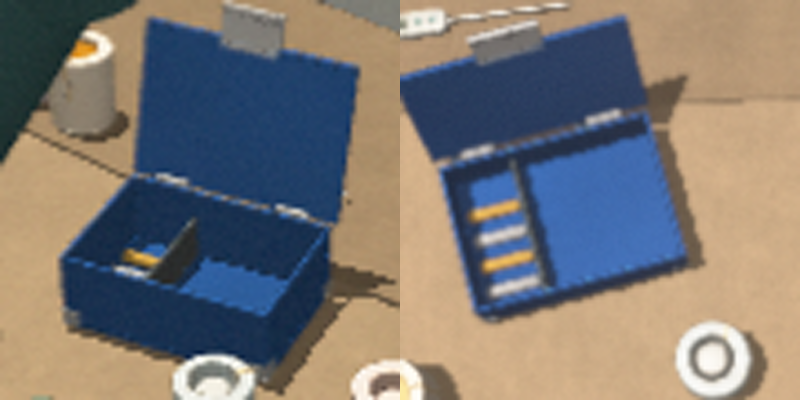

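Emit:
move_arm --pt "0.004 0.006 0.02 0 0 -0.8 0.0919" --pt "0 0 0.035 0 0 0 0.0919" --pt "0 0 0.03 0 0 0 0.0919" --pt "0 0 0 0 0 0 0.0919"

```text
time: 11.17
ee_pos: [0.6268, -0.2845, 0.2759]
ee_rot: [0.992, 0.125, -0.001, -0.004]
contact_force: [-1.6, -0.4, -0.8]
grip_width: 0.0918
```

```bash
python3 - <<'E'
from h import *
st(); rel([.626,-.296,.226],down())
E
```

```text
t 11.1667 tcp [ 0.6268 -0.2845  0.2759] tip [ 0.6263 -0.2832  0.0859] tip chest [-0.1126 -0.3958  0.0859] F [-1.6 -0.4 -0.8] w 0.0918
q [ 0.6   0.7  -0.33  1.57  0.26  0.92 -1.14]
tool shift mm [-3.6 11.3 49.8] rotvec deg [-0.42  0.04  0.63]
```

The wide bay is empty. In the top crop its centre lies at about (605,205), where the chest pose predicts it. Correcting the offset, then down.

Emit:
move_arm --pt "-0.003 0.011 0 0 0 0.5 0.0919" --pt "0 0 0 0 0 0 0.0919" --pt "0 0 0 0 0 0 0.0919"

```text
time: 11.42
ee_pos: [0.629, -0.3004, 0.2845]
ee_rot: [0.993, 0.118, 0.005, 0.001]
contact_force: [0.5, 0.1, 0.2]
grip_width: 0.0921
```

```bash
python3 - <<'E'
from h import *
st(); rel([.626,-.296,.226],down())
E
```

```text
t 11.4167 tcp [ 0.629  -0.3004  0.2845] tip [ 0.631  -0.3005  0.0945] tip chest [-0.1121 -0.4137  0.0945] F [0.5 0.1 0.2] w 0.0921
q [ 0.62  0.7  -0.33  1.55  0.26  0.93 -1.13]
tool shift mm [-2.5 -5.1 58.4] rotvec deg [ 0.17 -0.59 -0.15]
```

Emit:
move_arm --pt "0 0 0 0 0 0 0.0919" --pt "0 0 0 0 0 0 0.0919" --pt "0 0 0 0 0 0 0.0919"

```text
time: 11.67
ee_pos: [0.6284, -0.2995, 0.2828]
ee_rot: [0.993, 0.118, 0.004, -0.0]
contact_force: [0.5, -0.2, 0.1]
grip_width: 0.0916
```

```bash
python3 - <<'E'
from h import *
st(); rel([.626,-.296,.226],down())
E
```

```text
t 11.6667 tcp [ 0.6284 -0.2995  0.2828] tip [ 0.63   -0.2993  0.0928] tip chest [-0.1128 -0.4123  0.0928] F [ 0.5 -0.2  0.1] w 0.0916
q [ 0.62  0.7  -0.33  1.55  0.26  0.93 -1.13]
tool shift mm [-2.  -4.  56.8] rotvec deg [ 0.06 -0.48 -0.09]
```

Emit:
move_arm --pt "-0.003 -0.003 0.015 0 -0.4 0 0.0919" --pt "0 0 0.02 0 0 0 0.0919" --pt "0 0 0.015 0 0 0 0.0919" --pt "0 0 0.006 0 0 0 0.0919" --pt "0 0 0 0 0 0 0.0919"

```text
time: 12.08
ee_pos: [0.6237, -0.2969, 0.2227]
ee_rot: [0.993, 0.119, -0.002, -0.001]
contact_force: [-0.1, 0.3, -0.3]
grip_width: 0.0917
```

```bash
python3 - <<'E'
from h import *
st(); rel([.626,-.296,.226],down())
o=snap("l");cv2.imwrite("pics/l_crop.png",cv2.resize(o["scene"]["color"][170:270,280:400],(720,600),interpolation=cv2.INTER_CUBIC)[:,:,::-1])
E
```

```text
t 12.0833 tcp [ 0.6237 -0.2969  0.2227] tip [ 0.6229 -0.2966  0.0327] tip chest [-0.1191 -0.408   0.0327] F [-0.1  0.3 -0.3] w 0.0917
q [ 0.6   0.77 -0.31  1.58  0.29  0.84 -1.15]
tool shift mm [ 2.4 -0.4 -3.3] rotvec deg [-0.16  0.21 -0.09]
```

View pics/l_crop.png

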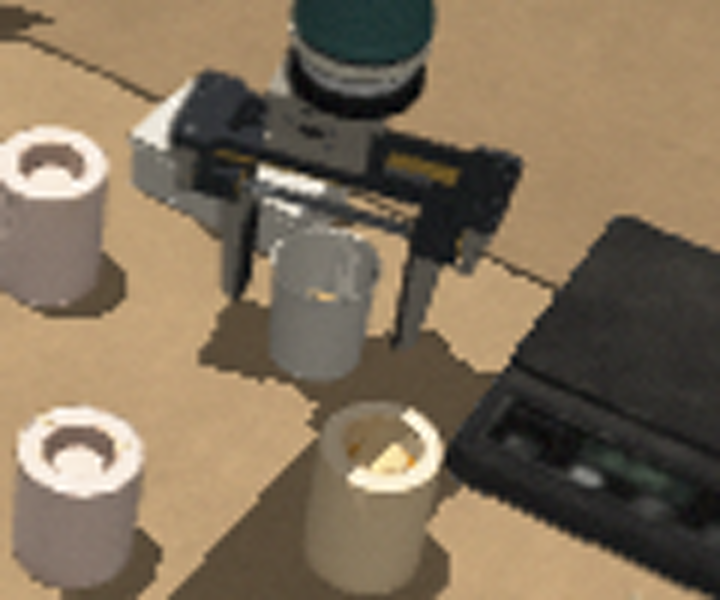

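The cup stands between the two fingers in the crop, at about (320,300). Closing on it.

Emit:
move_arm --pt "0.002 0 -0.002 0 0 0 0.07" --pt "0 0 0 0 0 0 0.05" --pt "0 0 0 0 0 0 0.05" --pt "0 0 0 0 0 0 0.05" --pt "0 0 0 0 0 0 0.05" --grip_force 20

```text
time: 12.6
ee_pos: [0.6268, -0.2967, 0.2281]
ee_rot: [0.993, 0.118, 0.0, -0.0]
contact_force: [-0.1, 0.5, 2.5]
grip_width: 0.0623
```

Emit:
move_arm --pt "0 0 0 0 0 0 0.05" --pt "0 0 0 0 0 0 0.05" --pt "0 0 -0.005 0 0 0 0.05" --pt "0 0 -0.01 0 0 0 0.05" --pt "0 0 -0.01 0 0 0 0.05"

```text
time: 13.02
ee_pos: [0.6263, -0.2971, 0.2528]
ee_rot: [0.993, 0.118, -0.001, -0.0]
contact_force: [0.2, -0.7, -0.4]
grip_width: 0.062
```

```bash
python3 - <<'E'
from h import *
st()
o=snap("m");cv2.imwrite("pics/m_crop.png",cv2.resize(o["scene"]["color"][170:270,280:400],(720,600),interpolation=cv2.INTER_CUBIC)[:,:,::-1])
E
```

```text
t 13.0167 tcp [ 0.6263 -0.2971  0.2528] tip [ 0.6261 -0.297   0.0628] tip chest [-0.1161 -0.4092  0.0628] F [ 0.2 -0.7 -0.4] w 0.062
q [ 0.61  0.73 -0.32  1.57  0.27  0.89 -1.14]
```

View pics/m_crop.png

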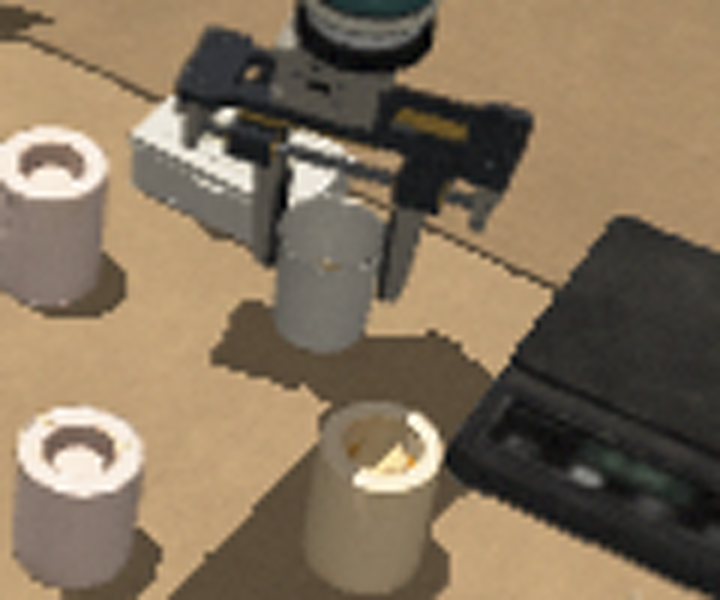

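The cup hangs level between the fingers, clear of the table. The opening of 62 mm matches its diameter at the grip height. Lifting and carrying it.

Emit:
move_arm --pt "0 0 -0.025 0 0 0 0.05" --pt "0 0 -0.03 0 0 0 0.05" --pt "0 0 -0.03 0 0 0 0.05" --pt "0 0 -0.03 0 0 0 0.05" --pt "0 0 -0.01 0 0 0 0.05"

```text
time: 13.53
ee_pos: [0.6276, -0.2971, 0.383]
ee_rot: [0.993, 0.118, 0.003, 0.002]
contact_force: [0.7, 0.2, -0.7]
grip_width: 0.0622
```

```bash
python3 - <<'E'
from h import *
st(); rel(w([-.01,-.032,.38]),down())
E
```

```text
t 13.5333 tcp [ 0.6276 -0.2971  0.383 ] tip [ 0.6289 -0.2978  0.193 ] tip chest [-0.1135 -0.4105  0.193 ] F [ 0.7  0.2 -0.7] w 0.0622
q [ 0.63  0.59 -0.36  1.49  0.22  1.09 -1.1 ]
tool shift mm [ 103.9 -377.8    1.8] rotvec deg [ 0.28 -0.35 -0.12]
```

Emit:
move_arm --pt "0.004 -0.014 0 0 0 0 0.05" --pt "0.006 -0.022 0 0 0 0 0.05" --pt "0.007 -0.026 0 0 0 0 0.05" --pt "0.007 -0.026 0 0 0 0 0.05" --pt "0.007 -0.026 0 0 0 0 0.05"

```text
time: 13.95
ee_pos: [0.629, -0.1765, 0.3748]
ee_rot: [0.993, 0.119, -0.002, -0.001]
contact_force: [1.1, 0.4, -0.5]
grip_width: 0.0621
```

Emit:
move_arm --pt "0.007 -0.026 0 0 0 0 0.05" --pt "0.007 -0.026 0 0 0 0 0.05" --pt "0.007 -0.026 0 0 0 0 0.05" --pt "0.007 -0.026 0 0 0 0 0.05" --pt "0.007 -0.026 0 0 0 0 0.05"

```text
time: 14.37
ee_pos: [0.6322, -0.0418, 0.3749]
ee_rot: [0.993, 0.119, -0.002, -0.001]
contact_force: [0.4, -0.4, -1.3]
grip_width: 0.062
```

Emit:
move_arm --pt "0.007 -0.026 0 0 0 0 0.05" --pt "0.007 -0.026 0 0 0 0 0.05" --pt "0.006 -0.024 0 0 0 0 0.05" --pt "0.006 -0.02 0 0 0 0 0.05" --pt "0.004 -0.014 0 0 0 0 0.05"

```text
time: 14.78
ee_pos: [0.6353, 0.0735, 0.3752]
ee_rot: [0.993, 0.12, -0.002, -0.001]
contact_force: [-0.7, 0.6, -1.5]
grip_width: 0.0624
```

Emit:
move_arm --pt "0 0 0 0 0 0 0.05" --pt "0 0 0 0 0 0 0.05" --pt "0 0 0 0 0 0 0.05"

```text
time: 15.03
ee_pos: [0.6366, 0.0682, 0.3766]
ee_rot: [0.993, 0.118, -0.001, 0.001]
contact_force: [0.7, -0.3, -1.6]
grip_width: 0.0623
```

```bash
python3 - <<'E'
from h import *
st(); rel(w([-.01,-.032,.28]),down())
o=snap("n")
E
```

```text
t 15.0333 tcp [0.6366 0.0682 0.3766] tip [0.6364 0.0679 0.1866] tip chest [-0.0197 -0.057   0.1866] F [ 0.7 -0.3 -1.6] w 0.0623
q [ 0.15  0.52 -0.43  1.63  0.24  1.04 -1.69]
tool shift mm [  9.5 -25.   96.6] rotvec deg [ 0.06  0.1  -0.2 ]
```

View pics/n_scene.png

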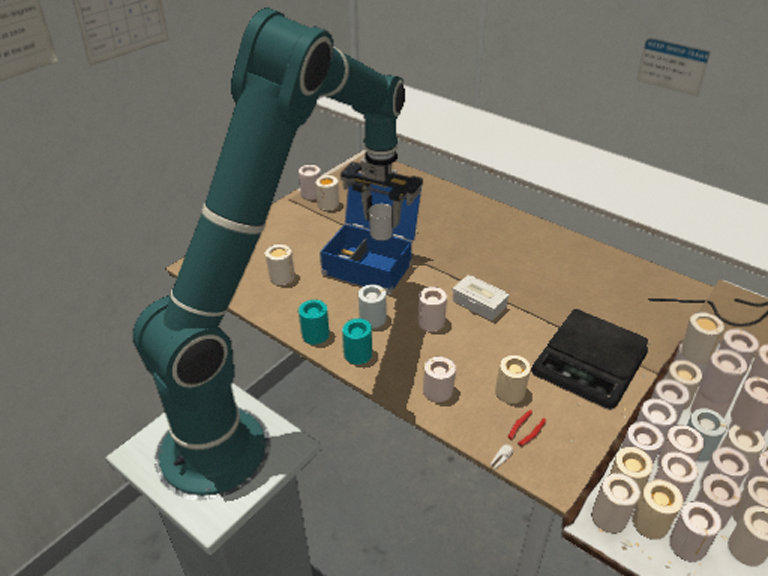

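The cup is above the chest at (380,222). Some 25 mm sideways remain; I'll correct that before going down.

Emit:
move_arm --pt "0.005 -0.013 0 0 0 0 0.05" --pt "0.005 -0.012 0.01 0 0 0 0.05" --pt "0 0 0.02 0 0 0 0.05" --pt "0 0 0.01 0 0 0 0.05" --pt "0 0 0 0 0 0 0.05"

```text
time: 15.55
ee_pos: [0.6395, 0.0969, 0.3341]
ee_rot: [0.993, 0.119, -0.003, 0.0]
contact_force: [0.2, -0.3, -1.0]
grip_width: 0.0622
```

Emit:
move_arm --pt "0 0 0 0 0 0 0.05" --pt "0 0 0 0 0 0 0.05"

```text
time: 15.72
ee_pos: [0.6409, 0.0964, 0.3379]
ee_rot: [0.993, 0.118, 0.0, -0.0]
contact_force: [-0.7, -0.1, -1.8]
grip_width: 0.0621
```

```bash
python3 - <<'E'
from h import *
st(); rel(w([-.01,-.032,.238]),down())
E
```

```text
t 15.7167 tcp [0.6409 0.0964 0.3379] tip [0.641  0.0964 0.1479] tip chest [-0.0085 -0.0304  0.1479] F [-0.7 -0.1 -1.8] w 0.0621
q [ 0.1   0.58 -0.42  1.64  0.27  0.98 -1.75]
tool shift mm [-1.5  1.6 99.9] rotvec deg [ 0.   -0.03 -0.12]
```

Emit:
move_arm --pt "-0.001 0.001 0.015 0 0 0 0.05" --pt "0 0 0.025 0 0 0 0.05" --pt "0 0 0.025 0 0 0 0.05" --pt "0 0 0.015 0 0 0 0.05" --pt "0 0 0 0 0 0 0.05"

```text
time: 16.13
ee_pos: [0.6388, 0.0946, 0.2547]
ee_rot: [0.993, 0.118, -0.003, 0.0]
contact_force: [-0.4, 0.4, -2.2]
grip_width: 0.0621
```

Emit:
move_arm --pt "0 0 0 0 0 0 0.05" --pt "0 0 0 0 0 0 0.05"

```text
time: 16.3
ee_pos: [0.6406, 0.0955, 0.2592]
ee_rot: [0.993, 0.118, 0.001, -0.0]
contact_force: [0.5, -0.3, -1.3]
grip_width: 0.0619
```

```bash
python3 - <<'E'
from h import *
st(); rel(w([-.01,-.032,.238]),down())
o=snap("o");cv2.imwrite("pics/o_crop.png",cv2.resize(o["scene"]["color"][90:200,190:310],(720,600),interpolation=cv2.INTER_CUBIC)[:,:,::-1])
E
```

```text
t 16.3 tcp [0.6406 0.0955 0.2592] tip [0.641  0.0956 0.0692] tip chest [-0.0086 -0.0313  0.0692] F [ 0.5 -0.3 -1.3] w 0.0619
q [ 0.08  0.67 -0.39  1.69  0.32  0.84 -1.78]
tool shift mm [-1.   0.7 21.2] rotvec deg [ 0.   -0.15 -0.11]
```

View pics/o_crop.png

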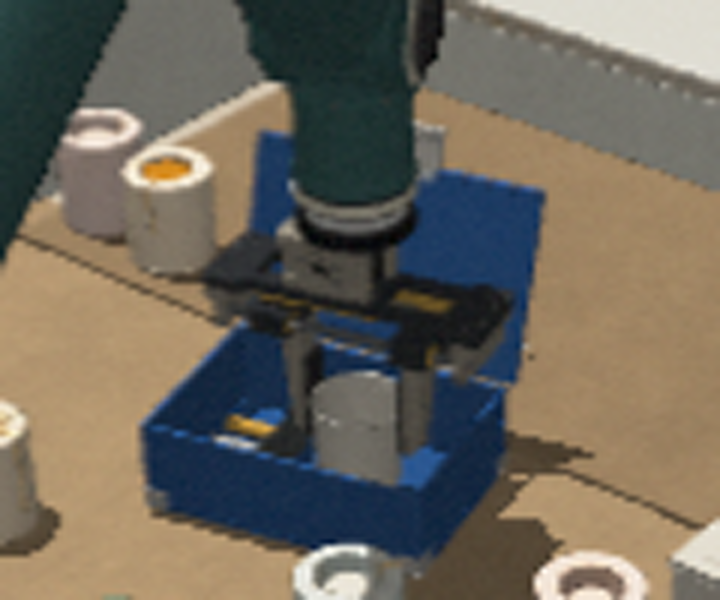

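The cup is upright in the wide bay, about 20 mm above the floor, with both fingers clear of the divider and the wall. Lowering it slowly until it touches.

Emit:
move_arm --pt "0 0 0.006 0 0 0 0.05" --pt "0 0 0.006 0 0 0 0.05" --pt "0 0 0.004 0 0 0 0.05" --pt "0 0 0 0 0 0 0.05" --pt "0 0 0 0 0 0 0.05"

```text
time: 16.82
ee_pos: [0.6396, 0.0952, 0.241]
ee_rot: [0.993, 0.118, -0.001, 0.0]
contact_force: [0.4, -0.4, -1.2]
grip_width: 0.0625
```

Emit:
move_arm --pt "0 0 0.002 0 0 0 0.05" --pt "0 0 0.001 0 0 0 0.05" --pt "0 0 0 0 0 0 0.05"

```text
time: 17.07
ee_pos: [0.6398, 0.0952, 0.2383]
ee_rot: [0.993, 0.118, -0.0, 0.0]
contact_force: [0.9, -0.2, -1.4]
grip_width: 0.0624
```

```bash
python3 - <<'E'
from h import *
st()
E
```

```text
t 17.0667 tcp [0.6398 0.0952 0.2383] tip [0.6397 0.0951 0.0483] tip chest [-0.01   -0.0314  0.0483] F [ 0.9 -0.2 -1.4] w 0.0624
q [ 0.07  0.7  -0.38  1.7   0.33  0.81 -1.79]
```

Emit:
move_arm --pt "0 0 0.001 0 0 0 0.05" --pt "0 0 0.001 0 0 0 0.05" --pt "0 0 0 0 0 0 0.05"

```text
time: 17.32
ee_pos: [0.6404, 0.0955, 0.238]
ee_rot: [0.993, 0.118, 0.001, 0.0]
contact_force: [-0.9, 0.5, 5.5]
grip_width: 0.062
```

Contact: the vertical force rose to +5.5 N at the expected height of 0.238 m. Releasing with a small opening, so that the fingers stay clear of the divider and the wall, then rising.

Emit:
move_arm --pt "0 0 0 0 0 0 0.066" --pt "0 0 0 0 0 0 0.072" --pt "0 0 0 0 0 0 0.074" --pt "0 0 0 0 0 0 0.074" --pt "0 0 0 0 0 0 0.074"

```text
time: 17.73
ee_pos: [0.6398, 0.0951, 0.2364]
ee_rot: [0.993, 0.118, -0.0, 0.0]
contact_force: [0.8, 0.1, -0.4]
grip_width: 0.0737
```

```bash
python3 - <<'E'
from h import *
st()
E
```

```text
t 17.7333 tcp [0.6398 0.0951 0.2364] tip [0.6397 0.0951 0.0464] tip chest [-0.01   -0.0315  0.0464] F [ 0.8  0.1 -0.4] w 0.0737
q [ 0.07  0.7  -0.37  1.7   0.33  0.81 -1.79]
```

Emit:
move_arm --pt "0 0 -0.008 0 0 0 0.074" --pt "0 0 -0.012 0 0 0 0.074" --pt "0 0 -0.02 0 0 0 0.074" --pt "0 0 -0.03 0 0 0 0.074" --pt "0 0 -0.03 0 0 0 0.074"

```text
time: 18.15
ee_pos: [0.6396, 0.0952, 0.3382]
ee_rot: [0.993, 0.119, -0.0, -0.0]
contact_force: [-0.1, 0.9, 0.4]
grip_width: 0.0736
```

Emit:
move_arm --pt "-0.01 0.02 -0.02 0 0 0 0.074" --pt "-0.015 0.035 -0.01 0 0 0 0.074" --pt "-0.015 0.035 0 0 0 0 0.074" --pt "-0.015 0.035 0 0 0 0 0.074" --pt "-0.015 0.035 0 0 0 0 0.074"

```text
time: 18.57
ee_pos: [0.6089, -0.0782, 0.3686]
ee_rot: [0.993, 0.119, 0.001, 0.0]
contact_force: [-0.3, -0.6, 0.1]
grip_width: 0.074
```

Emit:
move_arm --pt "-0.01 0.035 0 0 0 0 0.074" --pt "-0.01 0.035 0 0 0 0 0.074" --pt "-0.01 0.03 0 0 0 0 0.074" --pt "0 0 0 0 0 0 0.074" --pt "0 0 0 0 0 0 0.074"

```text
time: 18.98
ee_pos: [0.6032, -0.1837, 0.3676]
ee_rot: [0.993, 0.116, 0.0, 0.001]
contact_force: [-0.0, 0.8, 0.3]
grip_width: 0.0741
```

```bash
python3 - <<'E'
from h import *
st()
o=snap("p")
for n in("top","scene"): lid("p",n)
t=load("p","top");C=(cloud(t)-CH)@RC
X=C.reshape(-1,3)
k=(np.abs(X[:,0])<.06)&(X[:,1]<.025)&(X[:,1]>-.09)&(X[:,2]>.065)&(X[:,2]<.1)
print("cup rim chest",cv2.minEnclosingCircle(X[k][:,:2].astype(np.float32)),np.percentile(X[k][:,2],[10,50,90]),k.sum())
k=(X[:,0]<-.11)&(X[:,0]>-.22)&(X[:,1]<-.04)&(X[:,1]>-.16)&(X[:,2]>.075)&(X[:,2]<.1)
print("mould chest",cv2.minEnclosingCircle(X[k][:,:2].astype(np.float32)),np.median(X[k][:,2]))
a=cv2.resize(o["scene"]["color"][100:230,190:300],(400,473),interpolation=cv2.INTER_CUBIC)
b=cv2.resize(o["top"]["color"][110:240,165:275],(400,473),interpolation=cv2.INTER_CUBIC)
cv2.imwrite("pics/p_crop.png",np.hstack([a,b])[:,:,::-1])
W=cloud(t)
for nm,q,z in [("left",(.4792,.2868),.087),("right",(.5834,-.1269),.088),("a",(.5076,-.3959),.086),("b",(.4124,-.2696),.079)]:
    Y=W.reshape(-1,3);Y=Y[(np.hypot(Y[:,0]-q[0],Y[:,1]-q[1])<.05)&(Y[:,2]>z-.008)&(Y[:,2]<z+.012)]
    if len(Y): print(nm,np.round(cv2.minEnclosingCircle(Y[:,:2].astype(np.float32))[0],4),len(Y))
E
```

```text
t 18.9833 tcp [ 0.6032 -0.1837  0.3676] tip [ 0.6034 -0.1839  0.1776] tip chest [-0.1113 -0.2939  0.1776] F [-0.   0.8  0.3] w 0.0741
q [ 0.53  0.51 -0.39  1.67  0.22  1.01 -1.27]
p top lid angle pct [1.74  1.786 1.814] 951
p scene lid angle pct [1.732 1.795 1.843] 926
cup rim chest ((-0.010342116467654705, -0.02715998701751232), 0.03201954811811447) [0.07083744 0.07908745 0.0847591 ] 70
mould chest ((-0.16612660884857178, -0.0972491204738617), 0.03389320895075798) 0.08387864864915093
left [0.4799 0.2873] 263
right [ 0.5819 -0.1262] 136
a [ 0.5076 -0.3965] 224
```

View pics/p_crop.png

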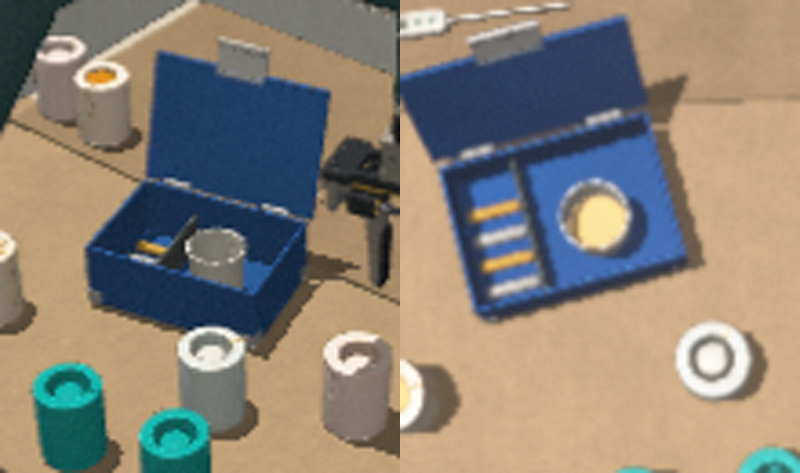

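View pics/p_scene.png

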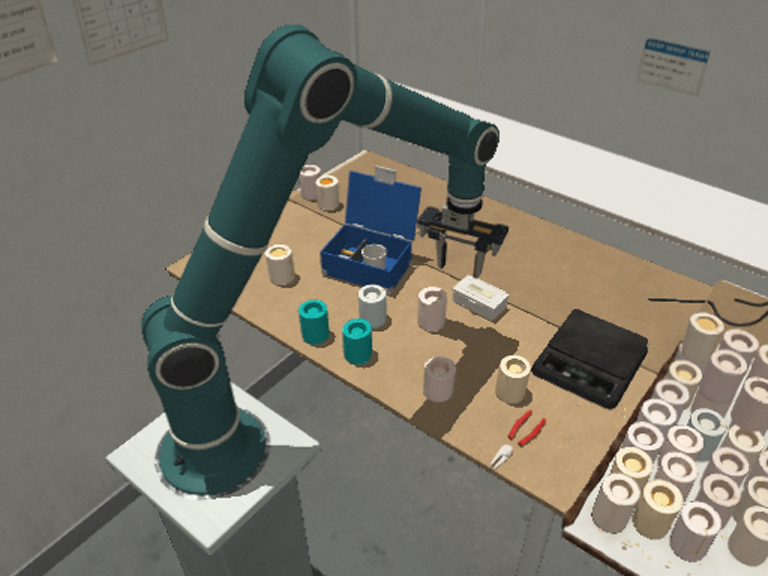

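The cup stands upright in the bay (top crop (595,215)), the lid is back on its stop, the mould stands clear and the arm touches nothing. Handing in.

```bash
python3 - <<'E'
from h import *
print(arm.job_done())
E
```

```text
the job is handed in; nothing more can be done
None
```

I put the cup away in the chest's wide bay and handed the job in at about 19 s of the 66 s; no verdict came back.

**What I did:** I gripped the blue-grey mould lightly and slid it along the table to the right. Then I hooked the closed fingers under the tab at about 20° tilt and swung the lid past upright onto its stop. I set the cup down until the floor pushed back with about 5 N, then opened the fingers and drew clear.

**Last checks:**

| Item | Measured | Required |
|---|---|---|
| Blue-grey mould, chest y | -97 mm, standing | beyond ±65 mm |
| Cup centre, chest x and y | -10 mm, -27 mm | -50 to 50 mm, -80 to 16 mm |
| Cup rim height | about 79 mm (81 mm expected on the bay floor) | – |
| Lid angle | 1.79 rad in both views | above 1.75 rad |

- **Lid:** the depth noise was about ±0.05 rad, wider than the margin over 1.75, and the reading is below the 1.85 nominal for the stop. It has not changed since I let the lid go, so I take it to be resting on the stop.
- **Other moulds:** the left, right and cream-yellow ones are within 2 mm of where they started. The low pink one was hidden from the top camera, so I only saw it standing in the scene view.
- **Tin and pliers:** I did not re-measure them; they looked undisturbed in the scene view.
- **Disagreement:** in the scene view, positions I picked by hand put the mould and tab up to 9 mm off the top view. Depth readings brought this down to about 4 mm, and the grasp and hook then worked.

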